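# Draw a guarded bolt with a hook rod

## Robot

A 7-joint arm with a two-finger parallel gripper is mounted at the origin on a cart in front of the work surface, level with it; the furniture and walls round the work are solid. World frame = base frame: x ahead of the robot, y to its left, z up, the work surface at z = 0. Lengths are in m, angles in rad, forces in N, time in s.
With the tool pointing down it reaches from about 0.4 to 0.9 m from the base axis. Payload 5.5 kg.
Tool frame: the origin (TCP) lies on the centre line of the jaws, within the pads' length; the fingertips stand 11 mm ahead of it and the grasp point (between the pads) lies 8 mm behind it; z points along the fingers, y is the line along which they close (so a half turn about z gives the same grasp; the last joint's range is limited). The gripper opens to 92 mm and grips with 3 to 60 N. Pads are 19 mm wide; open, the fingers measure 130 mm over their backs; the gripper's body (75 mm by 190 mm) begins 47 mm behind the grasp point.
Start: joints at [1.408, 0.501, -0.427, 1.55, 0.221, 1.138, -0.21], TCP at [0.269, -0.592, 0.238] pointing down, gripper open.
Joint ranges: [-2.88, 2.88], [-0.31, 2.03], [-1.54, 1.56], [0.2, 2.42], [-1.41, 4.55], [0.19, 2.02], [-2.57, 2.57]. Speed limits (rad/s): [2.57, 2.57, 3.14, 3.14, 3.14, 3.14, 3.14].

## Interface

Orientations are given as a rotation vector (axis times angle).
In Python, from bench import arm gives the robot as it stands.
- The arm moves only by the tool play_rows, never from a script. Its argument "series" is a list of rows, each an object with "delta_pos": the shift along the tool's x, y, z in units of 100 cm (1.0 is 100 cm), a list of three; "rotation": the turn, a rotation vector about the tool's x, y, z in units of 2 pi rad (1.0 is 2 pi rad), a list of three; "gripper": the gripper command: -1 is fully open, 1 is shut, values between are in proportion. A call has 1 to 5 rows; each row is the pose to reach, as a shift and turn from the pose commanded when the call began, along the tool's axes at that moment, turning the shorter way round; what a row does not reach only later rows make up. A row lasts 1/8 s, in which the tool goes at most 62.5 mm and 10.7 degrees, less where a joint would pass 70% of its speed; a pose out of reach is approached as far as the arm can. A call with a number of a shift or a turn outside -1 to 1 is refused whole. A call with a gripper value outside its range is refused whole. The fingers move at their own pace and stop on an object; "squeeze" is the grip in N (left out, the last holds). Time passes only in rows, so rows that repeat a pose let the fingers close. It gives the time, the measured TCP pose, the force, the opening and the grip force at its end, in the units of the state.
- arm.get_obs(): the state, without advancing time (a new reading comes with each control period).
- arm.snapshot(name): name is "side" or "top"; returns the picture (400x640x3 uint8, red, green, blue); there is no depth.
- arm.get_calibration(name): a dict with "mtx" (3x3 intrinsics, pixels), "pose" (4x4, takes a point from camera to world coordinates). Camera axes: x right, y up, looking along -z (the intrinsics and any distortion apply to the point x, -y, -z); pixel columns grow to the right and rows downward; lengths in m; the calibration is good to about 2 mm. A picture is of the moment at which its call begins. get_calibration takes no time and is no camera call.
- arm.job_done(): hands the job in; it is judged then, once.
Trained networks look in the newest picture that a camera, given by its name, has taken for a name from the list of things; names that differ only in an ending like _2 or _b are one class to them, and where a whole thing is asked for, a point or a joint stands for the part that bears it (a point fixed in the world has none). Each returns a list of dicts, best first, with "p" (0 to 1); they miss things now and then, are a little off and sometimes report something else, mostly with a low value. They report only what shows in the picture. A call takes as long as a camera call.
- arm.spot_in(camera, name): "location" ([x, y, z] in m, in the coordinates of the camera as it stood for that picture, good to about 4 mm: the middle of the surface that is visible of it).
- arm.silhouettes(camera, name): "pixels" (400x640 bool, what is visible of it).
The state is a dict: "clock": time; "joint_positions": joint angles; "joint_vel": joint speeds; "effort": joint torques, N m; "tool_pos": TCP position; "eef_rot": TCP orientation; "ft_force": force on the tool from outside, world axes, zero at the start; "torque": the same for the moment, N m; "grip_width": finger opening in m; "gripper_force": force on a finger pad.
Only numpy, scipy, OpenCV 4.12 (cv2) and the standard library are available. Lean on these libraries where they do the work, as an engineer would, in place of code of your own. Each camera call takes 0.05 s, during which the arm holds its last target. There are 200 camera calls.

## Task

Pick up the hook rod from its cork mat, reach it in through the open front of the barred guard, catch the upright post of the bolt from behind and gently draw the bolt towards the front until it is fully home against its open stop. Keep the hand itself off the guard and bolt, and leave the two plaster spindle pieces where they stand. Then lay the hook rod back on its mat, flat as it lay before, and let go.

Things in the scene. Friction and masses are not known exactly. Their poses are not given: they have to be found in the camera images.
- guard: Fixed grey steel guard, open in front, roofed by bars. Origin: bench level, middle of its open front (mouth); +x into the guard, +y to its left, +z up. Clear inside: 124 mm wide, 150 mm deep, 92 mm high; roof top at 101 mm, outer width 136 mm. Along its floor at y = 0 runs the bolt, a flat bar with its top at z = 19 mm.
- post_zone (a point): Fixed point of the guard (x 90, y 0, z 45 mm), middle of the zone holding the bolt's upright round post: 14 mm diameter, top at z = 67 mm, on a collar 26 mm wide, 24 mm long, up to z = 26 mm. With the bolt shut the post's axis is anywhere from 20 mm before to 20 mm beyond this point along x; its clamped place varies and is not measured: feel or look. It moves with the bolt.
- bolt (a joint): Travel of the bolt in m: 0 = fully shut (pushed in), 0.040 = fully drawn against the open stop, moving towards the guard's open front (the guard's -x). It starts between 0 and 0.006. Sliding it takes about 6 to 8 N, it stays where it is left, and the stop is rigid: ease off when it is felt, as more than 30 N would strain the bolt.
- hook: Loose hook rod, 0.2 kg. Origin: underside centre of its wooden handle; +x along the rod to the hook, +z up as it lies flat. Handle 90 mm long (x -45 to 45), 24 wide, 28 high, flat sides. Steel rod 12 mm diameter, axis 6 mm above the underside, runs to x = 195 mm, then turns square to +y as a toe (toe axis at x = 195, tip at y = 30 mm). Balance point about x = 40 mm.
- hook_toe (a point): Point on the axis of the hook's toe: in the hook's frame x = 195, y = 12, z = 6 mm.
- mat: Fixed cork mat 290 mm (x) by 120 mm (y), 4 mm thick; origin at the centre of its underside at bench level, +x along its length. The hook's handle starts near its -x end.
- spindle_a: Bystander: loose white plaster spindle piece, 56 mm diameter, 102 mm tall, standing beside the guard (its -y side). Origin: centre of its underside.
- spindle_b: Bystander: loose white plaster spindle piece, 57 mm diameter, 100 mm tall, standing beside the mat (its -y side). Origin: centre of its underside.

How it is judged:
On the way:
1. the bolt is drawn home by the hook: within 3 mm of its open stop while the hook rod is off its mat (value of joint bolt above 0.037 m and height (world z) of hook above 0.015 m), for 0.2 s.
At the end, for the whole second after the job is handed in: The bolt stands within 4 mm of its open stop; the hook rod lies flat (within 0.1 rad), released and at rest, with its handle's centre and its toe both over the mat (value of joint bolt above 0.036 m and x of hook in the frame of mat between -0.145 and 0.145 m and y of hook in the frame of mat between -0.06 and 0.06 m and x of hook_toe in the frame of mat between -0.15 and 0.15 m and y of hook_toe in the frame of mat between -0.06 and 0.06 m and height (world z) of hook below 0.008 m and angle between hook's own z axis and vertical below 0.1 rad and linear speed of hook below 0.02 m/s and contact force between the fingers and hook below 0.1 N); the robot touches nothing.
It fails at once if the hand or arm presses on the guard or bolt with more than 3 N (contact force between any of the fingers, the arm and guard above 3 N).
It fails at once if the hook is forced: more than 30 N between the hook rod and the guard or bolt (contact force between hook and guard above 30 N).
It fails at once if a plaster spindle piece is shifted by more than 20 mm (distance of any of spindle_a, spindle_b from where it was at the start of the episode above 0.02 m).
It also fails if it takes over 59 s, if anything falls off the work surface, if the arm or the gripper's body presses on something with over 40 N, if the wrist force passes 120 N, or if a joint passes its speed limit or range.

## Working session

There is one attempt and no reset: what is moved stays moved. The work goes in short steps, Python scripts to look and compute and a tool call to move; the robot and the scene stay as the last step left them, time stands still between calls to the robot, and variables do not carry over. Pictures are saved under pics/ and viewed, at most 10 in all, crops included, and the job is handed in when it is done.

Besides the shell and the picture viewer there is one more tool, called by a JSON object that holds its "op" and its "data", one argument or row to a line. play_rows: Moves the arm, as the interface text tells. Its arguments: {"type":"object","properties":{"series":{"type":"array","items":{"type":"object","properties":{"delta_pos":{"type":"array","items":{"type":"number","minimum":-1,"maximum":1}},"rotation":{"type":"array","items":{"type":"number","minimum":-1,"maximum":1}},"gripper":{"type":"number"}}}},"squeeze":{"type":"number"}},"required":["series"]}

```bash
mkdir -p pics; ls
python3 - <<'E'
from bench import arm
import cv2,numpy as np
o=arm.get_obs(); print({k:np.round(v,3) for k,v in o.items()})
for c in("side","top"):
    im=arm.snapshot(c); cv2.imwrite(f"pics/{c}0.png",im[:,:,::-1])
    k=arm.get_calibration(c); P=np.array(k["pose"]); print(c,np.round(k["mtx"],1).tolist(),np.round(P,3).tolist(),[q for q in k])
    for n in("guard","bolt","hook","mat","spindle_a"):
        for d in arm.spot_in(c,n)[:3]:
            w=P@np.r_[d["location"],1]; print(n,round(d["p"],2),np.round(w[:3],3))
E
```

```text
pics
{'clock': np.float64(0.0), 'joint_positions': array([ 1.408,  0.502, -0.427,  1.551,  0.221,  1.138, -0.21 ]), 'joint_vel': array([-0.001,  0.001, -0.003,  0.002, -0.003, -0.002, -0.   ]), 'effort': array([-1.0000e-03, -5.6660e+01, -5.8160e+00, -2.7911e+01, -6.9000e-02,
        3.1000e-02,  0.0000e+00]), 'tool_pos': array([ 0.268, -0.591,  0.237]), 'eef_rot': array([-3.069e+00, -6.640e-01,  1.000e-03]), 'ft_force': array([-0.07 , -0.367, -0.492]), 'torque': array([ 0.047, -0.046,  0.007]), 'gripper_force': np.float64(0.0), 'grip_width': np.float64(0.092)}
side [[421.9, 0.0, 318.2], [0.0, 421.9, 193.5], [0.0, 0.0, 1.0]] [[-0.995, 0.02, -0.099, 0.489], [-0.099, -0.39, 0.916, 0.898], [-0.02, 0.921, 0.39, 0.479], [0.0, 0.0, 0.0, 1.0]] ['mtx', 'pose']
guard 0.72 [0.687 0.221 0.082]
hook 0.87 [ 0.477 -0.209  0.018]
mat 0.88 [ 0.523 -0.21   0.009]
spindle_a 0.8 [ 0.558 -0.361  0.055]
spindle_a 0.74 [0.678 0.072 0.101]
top [[399.8, 0.0, 314.2], [0.0, 399.8, 201.7], [0.0, 0.0, 1.0]] [[-0.512, 0.832, -0.212, 0.298], [-0.859, -0.494, 0.135, 0.041], [0.008, 0.251, 0.968, 1.285], [0.0, 0.0, 0.0, 1.0]] ['mtx', 'pose']
guard 0.86 [0.701 0.175 0.033]
bolt 0.58 [0.704 0.169 0.022]
bolt 0.34 [0.7   0.178 0.033]
hook 0.71 [ 0.488 -0.227  0.032]
mat 0.57 [ 0.521 -0.241  0.003]
spindle_a 0.9 [0.673 0.053 0.096]
spindle_a 0.84 [ 0.556 -0.368  0.097]
```

View pics/side0.png

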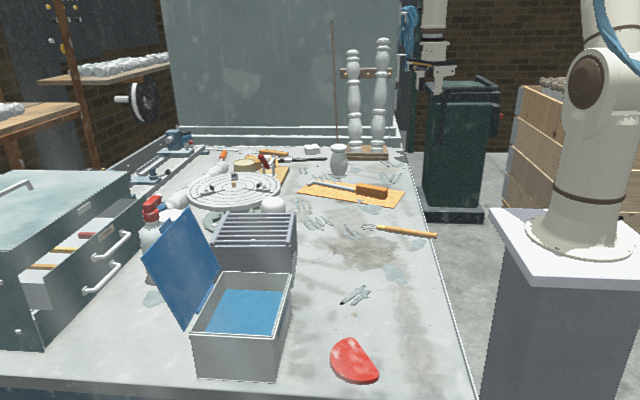

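View pics/top0.png

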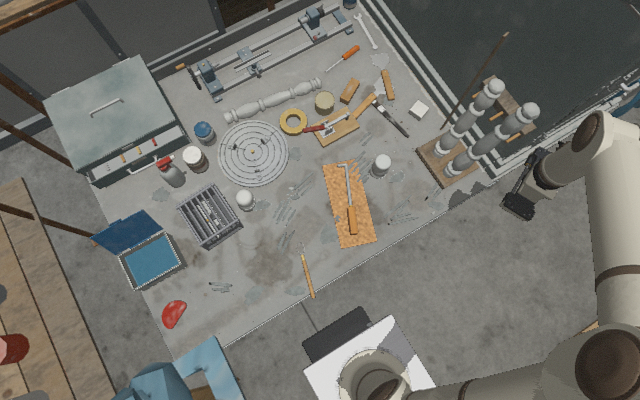

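Side view: the guard is at about (255,235), behind the blue box, with the mat and hook at (350,192). Top view: guard at (210,216), spindles at (245,199) and (382,164), hook handle at (352,220), toe at (340,165). I'll fit the known shapes to the silhouettes next.

```bash
cat > h.py <<'E'
from bench import arm
import cv2,numpy as np
from scipy.optimize import minimize
S=8
cal={c:arm.get_calibration(c) for c in("side","top")}
def proj(c,X):
    P=np.linalg.inv(np.array(cal[c]["pose"])); X=np.atleast_2d(X)
    q=(X@P[:3,:3].T+P[:3,3])*[1,-1,-1]; u=q@np.array(cal[c]["mtx"]).T; return u[:,:2]/u[:,2:]
def box(a,b): return np.array([[x,y,z] for x in(a[0],b[0]) for y in(a[1],b[1]) for z in(a[2],b[2])],float)
def place(p,X):
    c,s=np.cos(p[2]),np.sin(p[2]); return X@np.array([[c,-s,0],[s,c,0],[0,0,1]]).T+[p[0],p[1],0]
def ras(c,parts):
    m=np.zeros((400*4,640*4),np.uint8)
    for X in parts:
        h=cv2.convexHull(((proj(c,X)+.5)*4-.5).astype(np.float32)); cv2.fillConvexPoly(m,np.round(h*16).astype(np.int32),1,shift=4)
    return cv2.resize(m.astype(np.float32),(640,400),interpolation=cv2.INTER_AREA)
def fit(parts,masks,p0):
    def f(p):
        v=0
        for c,m in masks.items():
            r=ras(c,[place(p,X) for X in parts]); v+=np.abs(cv2.GaussianBlur(r-m,(5,5),0)).sum()/m.sum()
        return v
    best=None
    for dy in(-.15,0,.15):
        q=np.array(p0)+[0,0,dy]
        r=minimize(f,q,method="Nelder-Mead",options=dict(initial_simplex=np.vstack([q,q+[.02,0,0],q+[0,.02,0],q+[0,0,.1]]),xatol=2e-4,fatol=1e-4))
        if best is None or r.fun<best.fun: best=r
    return best.x,best.fun
GUARD=[box((0,-.068,0),(.155,.068,.101))]
MAT=[box((-.145,-.06,0),(.145,.06,.004))]
HOOK=[box((-.045,-.012,.004),(.045,.012,.032)),box((.04,-.006,.004),(.201,.006,.016)),box((.189,0,.004),(.201,.03,.016))]
def mask(c,n,i=0): 
    d=arm.silhouettes(c,n); return d[i]["pixels"].astype(np.float32) if d else None
E
cat > m.py <<'E'
from h import *
ims={c:arm.snapshot(c) for c in cal}
res={}
for n,parts,p0 in(("guard",GUARD,(.63,.19,-.2)),("mat",MAT,(.52,-.22,-.37)),("hook",HOOK,(.46,-.2,-.37))):
    ms={c:mask(c,n) for c in cal}; ms={c:m for c,m in ms.items() if m is not None}
    if n=="mat":
        for c in ms: 
            h=mask(c,"hook"); 
            ms[c]=np.maximum(ms[c],h) if h is not None else ms[c]
    for sel in [["top"],["side"],["top","side"]]:
        mm={c:ms[c] for c in sel if c in ms}
        if mm: p,f=fit(parts,mm,p0); print(n,sel,np.round(p,4),round(f,3),[m.sum() for m in mm.values()])
    res[n]=p
    for c in ims:
        for X in parts:
            h=cv2.convexHull(((proj(c,place(p,X)))).astype(np.float32))
            res.setdefault(c,[]).append(h)
for c,(x,y,w,hh,s) in dict(top=(160,130,240,140,3.3),side=(180,130,240,150,3.3)).items():
    im=cv2.resize(ims[c][y:y+hh,x:x+w,::-1],None,fx=s,fy=s,interpolation=cv2.INTER_CUBIC)
    for h in res[c]: cv2.polylines(im,[np.round((h+.5-[x,y])*s).astype(np.int32)],True,(0,255,0),1)
    cv2.imwrite(f"pics/{c}_fit.png",im)
E
python3 m.py
```

```text
guard ['top'] [0.6167 0.1686 0.0755] 0.048 [np.float32(2564.0)]
guard ['side'] [0.6242 0.1157 0.1194] 0.25 [np.float32(4917.0)]
guard ['top', 'side'] [0.6164 0.1647 0.1081] 0.396 [np.float32(2564.0), np.float32(4917.0)]
mat ['top'] [ 0.5196 -0.2367 -0.3328] 0.038 [np.float32(3033.0)]
mat ['side'] [ 0.5208 -0.2355 -0.291 ] 0.639 [np.float32(1086.0)]
mat ['top', 'side'] [ 0.5201 -0.2364 -0.3137] 0.693 [np.float32(3033.0), np.float32(1086.0)]
hook ['top'] [ 0.46   -0.2108 -0.4514] 0.14 [np.float32(417.0)]
hook ['top', 'side'] [ 0.46   -0.2108 -0.4514] 0.14 [np.float32(417.0)]
```

```bash
sed -i 's/for sel in .*:$/for sel in [["top"]]:/' m.py; python3 m.py
```

```text
guard ['top'] [0.6182 0.1672 0.0832] 0.022 [np.float32(2630.0)]
hook ['top'] [ 0.46   -0.2109 -0.4509] 0.168 [np.float32(453.0)]
```

View pics/top_fit.png

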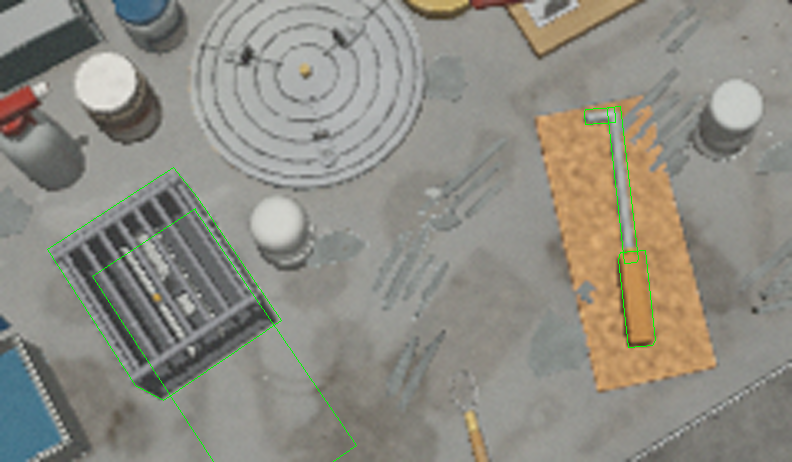

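View pics/side_fit.png

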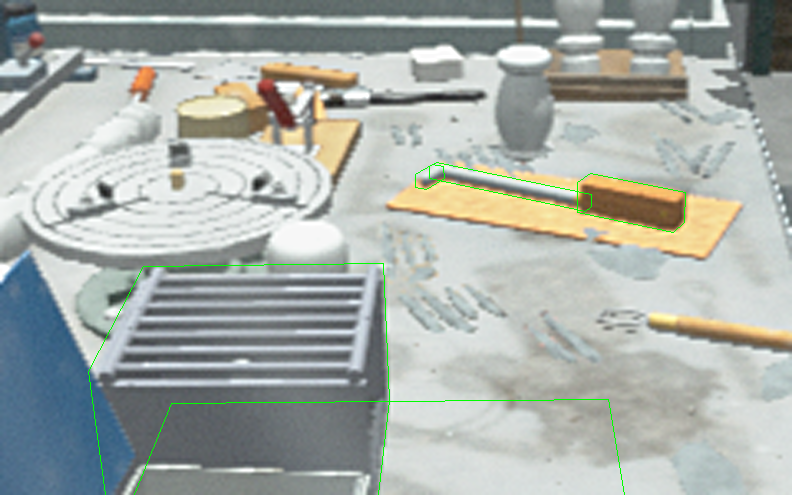

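Both overlays match the guard and hook. The mouth is the lower edge in the top view, about (160,397) to (277,322) in the crop. The mat was missed this time, so I'll keep the first fit (0.520, -0.237, -0.333). Next I'll zoom in for the post.

```bash
cat > z.py <<'E'
from h import *
import sys
g=np.array([.6182,.1672,.0832])
out=[]
for c,(x,y,w,hh,s) in dict(top=(165,175,85,80,7),side=(200,195,105,60,7)).items():
    im=cv2.resize(arm.snapshot(c)[y:y+hh,x:x+w,::-1],None,fx=s,fy=s,interpolation=cv2.INTER_CUBIC)
    def dot(X,col):
        for u in np.round((proj(c,place(g,np.array(X)))+.5-[x,y])*s).astype(int): cv2.circle(im,tuple(int(v) for v in u),2,col,-1)
    dot([[.07,0,.067],[.09,0,.067],[.11,0,.067]],(0,0,255))
    dot([[a,b,.019] for a in(0,.05,.1,.15) for b in (-.013,.013)],(0,255,0))
    out.append(im)
    for r in arm.spot_in(c,"bolt")[:3]:
        q=(np.array(cal[c]["pose"])@np.r_[r["location"],1])[:3]-[g[0],g[1],0]; C,S_=np.cos(g[2]),np.sin(g[2]); print(c,r["p"],np.round([C*q[0]+S_*q[1],-S_*q[0]+C*q[1],q[2]],4))
cv2.imwrite("pics/zt.png",out[0]); cv2.imwrite("pics/zs.png",out[1])
def ray(c,u,v,z):
    P=np.array(cal[c]["pose"]); d=P[:3,:3]@(np.linalg.inv(np.array(cal[c]["mtx"]))@[u,v,1]*[1,-1,-1]); return P[:3,3]+d*(z-P[2,3])/d[2]
for uv in((150,232),(118,257),(180,262),(93,232),(145,210)): print(uv,np.round(ray("top",*uv,.1),3))
E
python3 z.py
```

```text
(150, 232) [0.728 0.346 0.1  ]
(118, 257) [0.708 0.458 0.1  ]
(180, 262) [0.602 0.308 0.1  ]
(93, 232) [0.815 0.492 0.1  ]
(145, 210) [0.797 0.33  0.1  ]
```

View pics/zt.png

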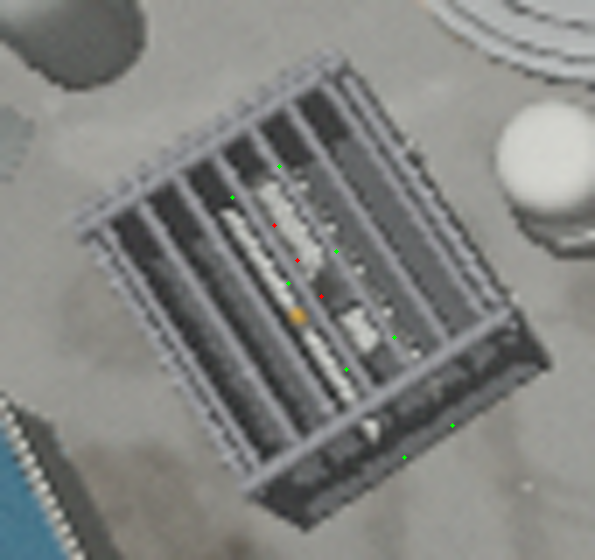

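The bolt is symmetric about guard y = 0, which supports the guard pose. The post is hidden under the middle roof bar near crop (300,260). A deep insertion (toe at x≈0.131) clears the post wherever it stands, so I'll find it by feel.

```bash
cat > go.py <<'E'
import sys,numpy as np
from scipy.spatial.transform import Rotation as R
from bench import arm
o=arm.get_obs(); Rc=R.from_rotvec(o["eef_rot"])
def to(p,yaw):
    Rt=R.from_euler("z",yaw)*R.from_euler("x",np.pi)
    d=Rc.inv().apply(np.array(p)-o["tool_pos"]); r=(Rc.inv()*Rt).as_rotvec()/(2*np.pi)
    print(np.round(p,4),"dp",np.round(d,4),"rot",np.round(r,4),"deg",np.round(np.linalg.norm(r)*360,1))
if __name__=="__main__":
    a=list(map(float,sys.argv[1:])); to(a[:3],a[3])
    print(np.round(o["tool_pos"],4),np.round(o["eef_rot"],3),"F",np.round(o["ft_force"],2),o["clock"],"grip",o["grip_width"],np.round(o["joint_positions"],2))
E
python3 go.py .46 -.211 .12 -.451
```

```text
[ 0.46  -0.211  0.12 ] dp [ 0.3318 -0.2678  0.1177] rot [-0.     -0.      0.1395] deg 50.2
[ 0.2685 -0.5919  0.2377] [-3.071 -0.664 -0.   ] F [0.16 0.15 0.41] 1.75 grip 0.09177420512124518 [ 1.41  0.5  -0.43  1.55  0.22  1.14 -0.21]
```

{"op": "play_rows", "data": {
  "series": [
    {"delta_pos": [0.332, -0.268, 0.06], "rotation": [0, 0, 0.1395], "gripper": -1},
    {"delta_pos": [0.332, -0.268, 0.06], "rotation": [0, 0, 0.1395], "gripper": -1},
    {"delta_pos": [0.332, -0.268, 0.06], "rotation": [0, 0, 0.1395], "gripper": -1},
    {"delta_pos": [0.332, -0.268, 0.06], "rotation": [0, 0, 0.1395], "gripper": -1},
    {"delta_pos": [0.332, -0.268, 0.06], "rotation": [0, 0, 0.1395], "gripper": -1}
  ]
}}

```text
clock: 2.38
tool_pos: [0.4069, -0.3172, 0.1949]
eef_rot: [3.06, -0.71, 0.002]
ft_force: [0.3, 1.0, 0.0]
grip_width: 0.092
gripper_force: 0.0
```

```bash
python3 go.py .46 -.211 .06 -.451
```

```text
[ 0.46  -0.211  0.06 ] dp [ 0.0007 -0.1188  0.1348] rot [ 0.0001 -0.0002 -0.0008] deg 0.3
[ 0.4069 -0.3172  0.1949] [ 3.06e+00 -7.10e-01  2.00e-03] F [0.31 0.96 0.05] 2.375 grip 0.0919657100019665 [ 0.93  0.3  -0.38  1.93  0.14  0.93 -1.54]
```

{"op": "play_rows", "data": {
  "series": [
    {"delta_pos": [0, -0.06, 0.03], "rotation": [0, 0, 0], "gripper": -1},
    {"delta_pos": [0, -0.119, 0.06], "rotation": [0, 0, 0], "gripper": -1},
    {"delta_pos": [0, -0.119, 0.11], "rotation": [0, 0, 0], "gripper": -1},
    {"delta_pos": [0, -0.119, 0.125], "rotation": [0, 0, 0], "gripper": -1},
    {"delta_pos": [0, -0.119, 0.125], "rotation": [0, 0, 0], "gripper": -1}
  ]
}}

```text
clock: 3.0
tool_pos: [0.457, -0.2122, 0.0693]
eef_rot: [-3.062, 0.704, 0.003]
ft_force: [-0.2, -0.6, 0.5]
grip_width: 0.092
gripper_force: 0.0
```

```bash
python3 go.py .46 -.211 .019 -.451
python3 - <<'E'
from h import *
cv2.imwrite("pics/s1.png",cv2.resize(arm.snapshot("side")[100:250,260:460,::-1],None,fx=3.5,fy=3.5,interpolation=cv2.INTER_CUBIC))
E
```

```text
[ 0.46  -0.211  0.019] dp [ 0.0023 -0.0024  0.0503] rot [ 0.0001  0.0003 -0.0001] deg 0.1
[ 0.457  -0.2122  0.0693] [-3.062e+00  7.040e-01  3.000e-03] F [-0.25 -0.56  0.46] 3.0 grip 0.09198022957953646 [ 0.69  0.49 -0.37  2.04  0.28  0.67 -1.89]
```

View pics/s1.png

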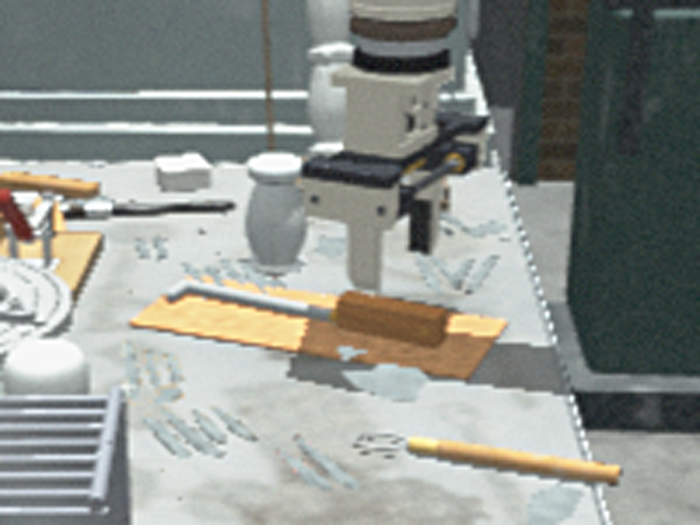

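Run:
```python
from h import *
for s in(-.055,.055):
    print((proj("side",[.457+s*.436,-.2122+s*.9,.058])-[260,100])*3.5)
p=(.46,-.2109,-.4509); print(((proj("side",place(p,HOOK[0]))-[260,100])*3.5).round().tolist())
c="top"; arm.snapshot(c); arm.snapshot("side")
for c in("top","side"):
    for d in arm.spot_in(c,"hook")[:2]: print(c,d["p"],(np.array(cal[c]["pose"])@np.r_[d["location"],1])[:3].round(4))
    m=mask(c,"hook")
    if m is not None: print(c,m.sum(),fit(HOOK,{c:m},p))
```

```text
[[420.07660655 250.05081279]]
[[361.59625814 293.16465506]]
[[444.0, 339.0], [445.0, 307.0], [432.0, 350.0], [433.0, 317.0], [343.0, 318.0], [344.0, 287.0], [330.0, 328.0], [330.0, 296.0]]
top 0.46 [ 0.4462 -0.2032  0.0329]
top 150.0 (array([ 0.45727361, -0.21020685, -0.45479585]), np.float64(2.1903059482574463))
side 0.74 [ 0.4783 -0.2079  0.0146]
side 561.0 (array([ 0.45750921, -0.21370511, -0.48460676]), np.float64(0.22878631949424744))
```

The projected fingers and handle match the picture: fingertip at crop (361,290), handle at (335–450, 290–345). The gripper straddles the handle, so I'll descend and grip.

{"op": "play_rows", "data": {
  "series": [
    {"delta_pos": [0.001, -0.001, 0.03], "rotation": [0, 0, 0.001], "gripper": -1},
    {"delta_pos": [0.001, -0.001, 0.05], "rotation": [0, 0, 0.001], "gripper": -1},
    {"delta_pos": [0.001, -0.001, 0.05], "rotation": [0, 0, 0.001], "gripper": -1},
    {"delta_pos": [0.001, -0.001, 0.05], "rotation": [0, 0, 0.001], "gripper": 0.3},
    {"delta_pos": [0.001, -0.001, 0.05], "rotation": [0, 0, 0.001], "gripper": 1}
  ],
  "squeeze": 40
}}

```text
clock: 3.98
tool_pos: [0.46, -0.2115, 0.0207]
eef_rot: [3.059, -0.712, 0.003]
ft_force: [-0.3, 0.8, -0.9]
grip_width: 0.0762
gripper_force: 0.0
```

{"op": "play_rows", "data": {
  "series": [
    {"delta_pos": [0, 0, 0], "rotation": [0, 0, 0], "gripper": 1},
    {"delta_pos": [0, 0, 0], "rotation": [0, 0, 0], "gripper": 1},
    {"delta_pos": [0, 0, 0], "rotation": [0, 0, 0], "gripper": 1},
    {"delta_pos": [0, 0, 0], "rotation": [0, 0, 0], "gripper": 1}
  ],
  "squeeze": 40
}}

```text
clock: 4.47
tool_pos: [0.4592, -0.211, 0.0197]
eef_rot: [-3.06, 0.712, -0.0]
ft_force: [0.1, 0.7, -0.4]
grip_width: 0.0366
gripper_force: 0.0
```

{"op": "play_rows", "data": {
  "series": [
    {"delta_pos": [0, 0, 0], "rotation": [0, 0, 0], "gripper": 1},
    {"delta_pos": [0, 0, 0], "rotation": [0, 0, 0], "gripper": 1},
    {"delta_pos": [0, 0, 0], "rotation": [0, 0, 0], "gripper": 1},
    {"delta_pos": [0, 0, 0], "rotation": [0, 0, 0], "gripper": 1}
  ],
  "squeeze": 40
}}

```text
clock: 4.97
tool_pos: [0.4593, -0.2109, 0.0197]
eef_rot: [-3.06, 0.711, -0.0]
ft_force: [-0.2, 0.0, -0.8]
grip_width: 0.0237
gripper_force: 39.9
```

{"op": "play_rows", "data": {
  "series": [
    {"delta_pos": [0, 0, -0.05], "rotation": [0, 0, 0], "gripper": 1},
    {"delta_pos": [0, 0, -0.1], "rotation": [0, 0, 0], "gripper": 1},
    {"delta_pos": [0, 0, -0.1], "rotation": [0, 0, 0], "gripper": 1},
    {"delta_pos": [0, 0, -0.1], "rotation": [0, 0, 0], "gripper": 1}
  ],
  "squeeze": 40
}}

```text
clock: 5.48
tool_pos: [0.4583, -0.2111, 0.1191]
eef_rot: [3.06, -0.712, -0.002]
ft_force: [-0.2, 0.2, -2.6]
grip_width: 0.0239
gripper_force: 39.9
```

```bash
python3 - <<'E'
from h import *
from scipy.spatial.transform import Rotation as R
o=arm.get_obs(); t=o["tool_pos"]; Rt=R.from_rotvec(o["eef_rot"])
HT=[X-[0,0,.004] for X in HOOK]
yaw=Rt.as_matrix()[:,0]; yaw=np.arctan2(yaw[1],yaw[0])
im=arm.snapshot("side"); top=arm.snapshot("top")
m=mask("side","hook"); print("tcp",t,"yaw",yaw, m.sum())
# fit in-hand: dx along hook, dy across, pitch, underside offset below tcp
def parts(p):
    dx,dy,pitch,h,dyaw=p; Rr=R.from_euler("zy",[yaw+dyaw,pitch])
    base=t+R.from_euler("z",yaw).apply([dx,dy,-h]); return [Rr.apply(X)+base for X in HT]
f=lambda p: np.abs(cv2.GaussianBlur(ras("side",parts(p))-m,(5,5),0)).sum()/m.sum()+ (p[1]/.01)**2*.05+(p[4]/.05)**2*.03
q=np.array([0,0,0,.015,0]); r=minimize(f,q,method="Nelder-Mead",options=dict(initial_simplex=np.vstack([q]+[q+np.eye(5)[i]*[.008,.004,.08,.006,.04][i] for i in range(5)]),maxiter=400)); print(r.x.round(4),r.fun)
im=im[:,:,::-1].copy(); x,y,s=260,90,4
im=cv2.resize(im[y:y+140,x:x+190],None,fx=s,fy=s,interpolation=cv2.INTER_CUBIC)
for X in parts(r.x): cv2.polylines(im,[np.round((cv2.convexHull(proj("side",X).astype(np.float32))+.5-[x,y])*s).astype(int)],True,(0,255,0),1)
cv2.imwrite("pics/s2.png",im)
E
python3 go.py .53 .1 .115 .0832
```

```text
tcp [ 0.45829729 -0.21110131  0.11907236] yaw -0.4574169028088113 478.0
[-0.0022 -0.0009  0.0193  0.0137 -0.0159] 0.5061797988224913
[0.53  0.1   0.115] dp [-0.0722 -0.3105  0.0033] rot [-0.0002  0.0005 -0.086 ] deg 31.0
[ 0.4578 -0.2105  0.118 ] [-3.059  0.712  0.005] F [-0.33 -0.01 -1.51] 5.625 grip 0.02369592866321442 [ 0.72  0.41 -0.41  2.01  0.23  0.77 -1.85]
```

View pics/s2.png

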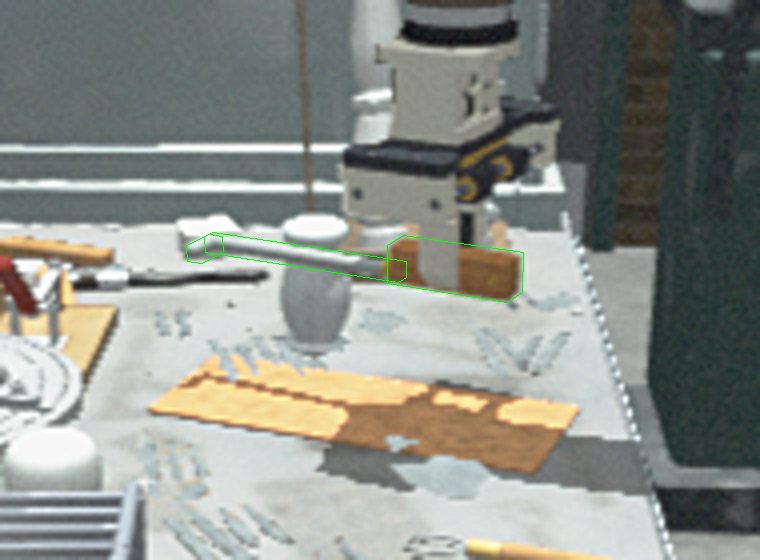

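The hook is held level: handle at crop (390–520, 240–295), toe at about (205,245). Next I'll stage it in front of the mouth, travelling above spindle height.

```bash
cat > g.py <<'E'
import sys; from go import *
a=list(map(float,sys.argv[1:])); y=.0832; c,s=np.cos(y),np.sin(y)
to([.6182+c*a[0]-s*a[1],.1672+s*a[0]+c*a[1],a[2]],y)
q=o["tool_pos"][:2]-[.6182,.1672]
print("guardxy",np.round([c*q[0]+s*q[1],-s*q[0]+c*q[1]],4),"z",o["tool_pos"][2].round(4),"F",np.round(o["ft_force"],2),"gF",np.round([c*o["ft_force"][0]+s*o["ft_force"][1],-s*o["ft_force"][0]+c*o["ft_force"][1]],2),o["clock"],np.round(o["joint_positions"],2))
E
python3 g.py -.212 -.045 .15
```

```text
[0.4107 0.1047 0.15  ] dp [-0.1815 -0.2621 -0.0313] rot [-0.0002  0.0005 -0.086 ] deg 31.0
guardxy [-0.1913 -0.3631] z 0.118 F [-0.33 -0.01 -1.51] gF [-0.33  0.02] 5.625 [ 0.72  0.41 -0.41  2.01  0.23  0.77 -1.85]
```

{"op": "play_rows", "data": {
  "series": [
    {"delta_pos": [-0.04, -0.03, -0.031], "rotation": [0, 0, -0.02], "gripper": 1},
    {"delta_pos": [-0.07, -0.08, -0.031], "rotation": [0, 0, -0.04], "gripper": 1},
    {"delta_pos": [-0.11, -0.13, -0.031], "rotation": [0, 0, -0.065], "gripper": 1},
    {"delta_pos": [-0.14, -0.18, -0.031], "rotation": [0, 0, -0.086], "gripper": 1},
    {"delta_pos": [-0.165, -0.22, -0.031], "rotation": [0, 0, -0.086], "gripper": 1}
  ]
}}

```text
clock: 6.25
tool_pos: [0.4069, 0.0615, 0.15]
eef_rot: [-3.138, -0.136, 0.002]
ft_force: [0.3, 0.2, -2.1]
grip_width: 0.0237
gripper_force: 39.9
```

```bash
python3 g.py -.212 -.045 .12
```

```text
[0.4107 0.1047 0.12  ] dp [ 0.0075 -0.0428  0.03  ] rot [-0.0001  0.0002  0.0005] deg 0.2
guardxy [-0.2193 -0.0878] z 0.15 F [ 0.35  0.22 -2.08] gF [0.36 0.19] 6.25 [ 0.43  0.24 -0.71  2.19  0.22  0.78 -1.9 ]
```

{"op": "play_rows", "data": {
  "series": [
    {"delta_pos": [0.004, -0.043, 0.0], "rotation": [0, 0, 0], "gripper": 1},
    {"delta_pos": [0.004, -0.043, 0.04], "rotation": [0, 0, 0], "gripper": 1},
    {"delta_pos": [0.004, -0.043, 0.09], "rotation": [0, 0, 0], "gripper": 1},
    {"delta_pos": [0.004, -0.043, 0.09], "rotation": [0, 0, 0], "gripper": 1},
    {"delta_pos": [0.004, -0.043, 0.09], "rotation": [0, 0, 0], "gripper": 1}
  ]
}}

```text
clock: 6.88
tool_pos: [0.4087, 0.1028, 0.0613]
eef_rot: [-3.138, -0.132, 0.001]
ft_force: [0.6, -0.3, -1.1]
grip_width: 0.0237
gripper_force: 39.9
```

```bash
python3 g.py -.062 -.045 .06
python3 - <<'E'
from h import *
g=np.array([.6182,.1672,.0832]); o=arm.get_obs(); t=o["tool_pos"]
top=arm.snapshot("top"); side=arm.snapshot("side")
out=[]
for im,c,(x,y,w,h,s) in((top,"top",(190,170,120,100,5)),(side,"side",(190,130,180,100,4))):
    cr=cv2.resize(im[y:y+h,x:x+w,::-1],None,fx=s,fy=s,interpolation=cv2.INTER_CUBIC)
    from scipy.spatial.transform import Rotation as R
    for X in HOOK:
        W=R.from_euler("z",.0832).apply(X-[.002,0,.0197])+t
        cv2.polylines(cr,[np.round((cv2.convexHull(proj(c,W).astype(np.float32))+.5-[x,y])*s).astype(int)],True,(0,255,0),1)
    # channel lines at z=.048: walls +-62 and y=0
    for yy in(-.062,0,.062):
        u=np.round((proj(c,place(g,np.array([[0,yy,.048],[.15,yy,.048]])))+.5-[x,y])*s).astype(int); cv2.line(cr,tuple(map(int,u[0])),tuple(map(int,u[1])),(0,0,255),1)
    out.append(cv2.copyMakeBorder(cr,0,0,0,800-cr.shape[1],0) if cr.shape[1]<800 else cr)
cv2.imwrite("pics/a3.png",cv2.resize(np.vstack(out),(711,800)) [:, :] if 0 else cv2.resize(np.hstack([out[0][:,:600],cv2.copyMakeBorder(out[1][:,:720],0,100,0,0,0)]),None,fx=.6,fy=.6))
E
```

```text
[0.5602 0.1172 0.06  ] dp [ 0.1521 -0.0017  0.0012] rot [-0.0001  0.0001  0.0001] deg 0.1
guardxy [-0.2141 -0.0468] z 0.0613 F [ 0.6  -0.32 -1.08] gF [ 0.57 -0.37] 6.875 [ 0.22  0.43 -0.61  2.22  0.44  0.6  -2.2 ]
```

View pics/a3.png

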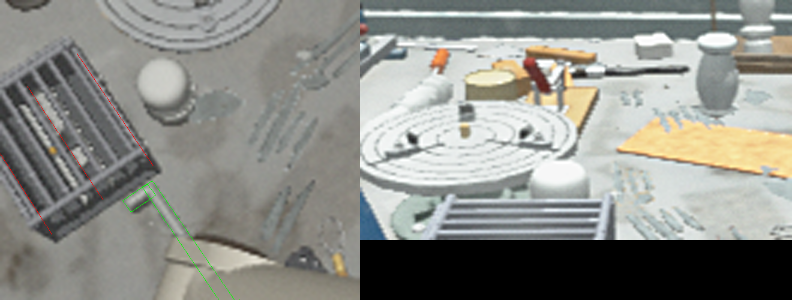

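The toe is at the mouth at crop (150,195), inside the right wall line and agreeing with the overlay. Inserting now.

{"op": "play_rows", "data": {
  "series": [
    {"delta_pos": [0.02, 0, 0.001], "rotation": [0, 0, 0], "gripper": 1},
    {"delta_pos": [0.04, 0, 0.001], "rotation": [0, 0, 0], "gripper": 1},
    {"delta_pos": [0.06, 0, 0.001], "rotation": [0, 0, 0], "gripper": 1},
    {"delta_pos": [0.08, 0, 0.001], "rotation": [0, 0, 0], "gripper": 1}
  ]
}}

```text
clock: 7.48
tool_pos: [0.4906, 0.1088, 0.062]
eef_rot: [3.139, 0.129, 0.006]
ft_force: [-0.1, 0.5, -1.9]
grip_width: 0.0234
gripper_force: 39.9
```

{"op": "play_rows", "data": {
  "series": [
    {"delta_pos": [0.02, 0, 0], "rotation": [0, 0, 0], "gripper": 1},
    {"delta_pos": [0.04, 0, 0], "rotation": [0, 0, 0], "gripper": 1},
    {"delta_pos": [0.06, 0, 0], "rotation": [0, 0, 0], "gripper": 1},
    {"delta_pos": [0.071, 0, 0], "rotation": [0, 0, 0], "gripper": 1},
    {"delta_pos": [0.071, 0, 0], "rotation": [0, 0, 0], "gripper": 1}
  ]
}}

```text
clock: 8.1
tool_pos: [0.5602, 0.1148, 0.0609]
eef_rot: [-3.139, -0.129, -0.003]
ft_force: [-0.8, 0.9, -2.6]
grip_width: 0.024
gripper_force: 39.9
```

```bash
python3 g.py -.062 -.020 .06
```

```text
[0.5581 0.1421 0.06  ] dp [ 0.0001 -0.0274  0.0009] rot [-0.     -0.0003 -0.0001] deg 0.1
guardxy [-0.0621 -0.0474] z 0.0609 F [-0.75  0.91 -2.57] gF [-0.67  0.97] 8.1 [ 0.19  0.63 -0.57  1.87  0.47  0.77 -2.13]
```

{"op": "play_rows", "data": {
  "series": [
    {"delta_pos": [0, -0.01, 0], "rotation": [0, 0, 0], "gripper": 1},
    {"delta_pos": [0, -0.02, 0], "rotation": [0, 0, 0], "gripper": 1},
    {"delta_pos": [0, -0.027, 0], "rotation": [0, 0, 0], "gripper": 1},
    {"delta_pos": [0, -0.027, 0], "rotation": [0, 0, 0], "gripper": 1}
  ]
}}

```text
clock: 8.6
tool_pos: [0.5565, 0.1433, 0.0598]
eef_rot: [-3.138, -0.134, 0.0]
ft_force: [0.7, -0.2, -1.4]
grip_width: 0.024
gripper_force: 39.9
```

{"op": "play_rows", "data": {
  "series": [
    {"delta_pos": [-0.003, 0, 0], "rotation": [0, 0, 0], "gripper": 1},
    {"delta_pos": [-0.006, 0, 0], "rotation": [0, 0, 0], "gripper": 1},
    {"delta_pos": [-0.008, 0, 0], "rotation": [0, 0, 0], "gripper": 1},
    {"delta_pos": [-0.01, 0, 0], "rotation": [0, 0, 0], "gripper": 1}
  ]
}}

```text
clock: 9.1
tool_pos: [0.5468, 0.1408, 0.0597]
eef_rot: [3.139, 0.13, 0.0]
ft_force: [0.1, 0.3, -2.2]
grip_width: 0.0236
gripper_force: 39.9
```

```bash
python3 g.py -.07 -.020 .06
```

```text
[0.5501 0.1415 0.06  ] dp [ 0.0034 -0.0004 -0.0003] rot [ 0. -0. -0.] deg 0.0
guardxy [-0.0734 -0.0204] z 0.0597 F [ 0.11  0.29 -2.2 ] gF [0.13 0.28] 9.1 [ 0.14  0.63 -0.57  1.89  0.47  0.76 -2.18]
```

{"op": "play_rows", "data": {
  "series": [
    {"delta_pos": [-0.002, 0, 0], "rotation": [0, 0, 0], "gripper": 1},
    {"delta_pos": [-0.004, 0, 0], "rotation": [0, 0, 0], "gripper": 1},
    {"delta_pos": [-0.006, 0, 0], "rotation": [0, 0, 0], "gripper": 1},
    {"delta_pos": [-0.008, 0, 0], "rotation": [0, 0, 0], "gripper": 1},
    {"delta_pos": [-0.01, 0, 0], "rotation": [0, 0, 0], "gripper": 1}
  ]
}}

```text
clock: 9.72
tool_pos: [0.5368, 0.1402, 0.0597]
eef_rot: [-3.139, -0.131, -0.0]
ft_force: [0.7, -0.0, -1.8]
grip_width: 0.0237
gripper_force: 39.9
```

{"op": "play_rows", "data": {
  "series": [
    {"delta_pos": [-0.002, 0, 0], "rotation": [0, 0, 0], "gripper": 1},
    {"delta_pos": [-0.004, 0, 0], "rotation": [0, 0, 0], "gripper": 1},
    {"delta_pos": [-0.006, 0, 0], "rotation": [0, 0, 0], "gripper": 1},
    {"delta_pos": [-0.008, 0, 0], "rotation": [0, 0, 0], "gripper": 1},
    {"delta_pos": [-0.01, 0, 0], "rotation": [0, 0, 0], "gripper": 1}
  ]
}}

```text
clock: 10.35
tool_pos: [0.5269, 0.1393, 0.0597]
eef_rot: [3.139, 0.131, 0.0]
ft_force: [0.1, 0.5, -1.8]
grip_width: 0.0236
gripper_force: 39.9
```

{"op": "play_rows", "data": {
  "series": [
    {"delta_pos": [-0.002, 0, 0], "rotation": [0, 0, 0], "gripper": 1},
    {"delta_pos": [-0.004, 0, 0], "rotation": [0, 0, 0], "gripper": 1},
    {"delta_pos": [-0.006, 0, 0], "rotation": [0, 0, 0], "gripper": 1},
    {"delta_pos": [-0.008, 0, 0], "rotation": [0, 0, 0], "gripper": 1},
    {"delta_pos": [-0.01, 0, 0], "rotation": [0, 0, 0], "gripper": 1}
  ]
}}

```text
clock: 10.98
tool_pos: [0.5193, 0.139, 0.0604]
eef_rot: [-3.137, -0.13, -0.007]
ft_force: [6.3, 1.5, -5.0]
grip_width: 0.0238
gripper_force: 39.9
```

{"op": "play_rows", "data": {
  "series": [
    {"delta_pos": [-0.0015, 0, 0], "rotation": [0, 0, 0], "gripper": 1},
    {"delta_pos": [-0.003, 0, 0], "rotation": [0, 0, 0], "gripper": 1},
    {"delta_pos": [-0.0045, 0, 0], "rotation": [0, 0, 0], "gripper": 1},
    {"delta_pos": [-0.006, 0, 0], "rotation": [0, 0, 0], "gripper": 1}
  ]
}}

```text
clock: 11.48
tool_pos: [0.5133, 0.1385, 0.0604]
eef_rot: [-3.137, -0.13, -0.007]
ft_force: [6.0, 1.3, -4.7]
grip_width: 0.0239
gripper_force: 39.9
```

{"op": "play_rows", "data": {
  "series": [
    {"delta_pos": [-0.002, 0, 0], "rotation": [0, 0, 0], "gripper": 1},
    {"delta_pos": [-0.004, 0, 0], "rotation": [0, 0, 0], "gripper": 1},
    {"delta_pos": [-0.006, 0, 0], "rotation": [0, 0, 0], "gripper": 1},
    {"delta_pos": [-0.008, 0, 0], "rotation": [0, 0, 0], "gripper": 1},
    {"delta_pos": [-0.01, 0, 0], "rotation": [0, 0, 0], "gripper": 1}
  ]
}}

```text
clock: 12.1
tool_pos: [0.5034, 0.1377, 0.0604]
eef_rot: [-3.137, -0.13, -0.007]
ft_force: [6.1, 1.2, -4.6]
grip_width: 0.0235
gripper_force: 39.9
```

{"op": "play_rows", "data": {
  "series": [
    {"delta_pos": [-0.002, 0, 0], "rotation": [0, 0, 0], "gripper": 1},
    {"delta_pos": [-0.004, 0, 0], "rotation": [0, 0, 0], "gripper": 1},
    {"delta_pos": [-0.006, 0, 0], "rotation": [0, 0, 0], "gripper": 1},
    {"delta_pos": [-0.008, 0, 0], "rotation": [0, 0, 0], "gripper": 1}
  ]
}}

```text
clock: 12.6
tool_pos: [0.4954, 0.1371, 0.0604]
eef_rot: [-3.137, -0.13, -0.007]
ft_force: [4.9, 0.8, -4.8]
grip_width: 0.0235
gripper_force: 39.9
```

```bash
python3 g.py -.07 -.020 .06
```

```text
[0.5501 0.1415 0.06  ] dp [0.0548 0.0002 0.0007] rot [-0.0002 -0.0007 -0.    ] deg 0.3
guardxy [-0.1248 -0.0198] z 0.0604 F [ 4.92  0.79 -4.8 ] gF [4.97 0.38] 12.6 [ 0.15  0.56 -0.58  2.01  0.47  0.7  -2.22]
```

Now slower, watching for the stop.

{"op": "play_rows", "data": {
  "series": [
    {"delta_pos": [-0.001, 0, 0], "rotation": [0, 0, 0], "gripper": 1},
    {"delta_pos": [-0.002, 0, 0], "rotation": [0, 0, 0], "gripper": 1},
    {"delta_pos": [-0.003, 0, 0], "rotation": [0, 0, 0], "gripper": 1},
    {"delta_pos": [-0.004, 0, 0], "rotation": [0, 0, 0], "gripper": 1}
  ]
}}

```text
clock: 13.1
tool_pos: [0.4915, 0.1368, 0.0604]
eef_rot: [-3.137, -0.13, -0.007]
ft_force: [6.0, 1.9, -3.2]
grip_width: 0.0239
gripper_force: 39.9
```

{"op": "play_rows", "data": {
  "series": [
    {"delta_pos": [-0.001, 0, 0], "rotation": [0, 0, 0], "gripper": 1},
    {"delta_pos": [-0.002, 0, 0], "rotation": [0, 0, 0], "gripper": 1}
  ]
}}

```text
clock: 13.35
tool_pos: [0.4895, 0.1366, 0.0604]
eef_rot: [-3.137, -0.13, -0.007]
ft_force: [6.3, 1.7, -3.5]
grip_width: 0.0234
gripper_force: 39.9
```

{"op": "play_rows", "data": {
  "series": [
    {"delta_pos": [-0.001, 0, 0], "rotation": [0, 0, 0], "gripper": 1},
    {"delta_pos": [-0.002, 0, 0], "rotation": [0, 0, 0], "gripper": 1}
  ]
}}

```text
clock: 13.6
tool_pos: [0.4875, 0.1364, 0.0604]
eef_rot: [-3.137, -0.13, -0.007]
ft_force: [6.5, 1.1, -3.8]
grip_width: 0.0239
gripper_force: 39.9
```

{"op": "play_rows", "data": {
  "series": [
    {"delta_pos": [-0.0007, 0, 0], "rotation": [0, 0, 0], "gripper": 1},
    {"delta_pos": [-0.0015, 0, 0], "rotation": [0, 0, 0], "gripper": 1}
  ]
}}

```text
clock: 13.85
tool_pos: [0.486, 0.1363, 0.0604]
eef_rot: [-3.137, -0.13, -0.007]
ft_force: [5.7, 1.5, -4.3]
grip_width: 0.0236
gripper_force: 39.9
```

{"op": "play_rows", "data": {
  "series": [
    {"delta_pos": [-0.0007, 0, 0], "rotation": [0, 0, 0], "gripper": 1},
    {"delta_pos": [-0.0015, 0, 0], "rotation": [0, 0, 0], "gripper": 1}
  ]
}}

```text
clock: 14.1
tool_pos: [0.4845, 0.1362, 0.0604]
eef_rot: [-3.137, -0.13, -0.007]
ft_force: [5.8, 1.8, -5.4]
grip_width: 0.0236
gripper_force: 39.9
```

{"op": "play_rows", "data": {
  "series": [
    {"delta_pos": [-0.0007, 0, 0], "rotation": [0, 0, 0], "gripper": 1},
    {"delta_pos": [-0.0015, 0, 0], "rotation": [0, 0, 0], "gripper": 1}
  ]
}}

```text
clock: 14.35
tool_pos: [0.483, 0.1361, 0.0604]
eef_rot: [-3.137, -0.13, -0.007]
ft_force: [6.1, 1.5, -5.3]
grip_width: 0.0237
gripper_force: 39.9
```

{"op": "play_rows", "data": {
  "series": [
    {"delta_pos": [-0.0007, 0, 0], "rotation": [0, 0, 0], "gripper": 1},
    {"delta_pos": [-0.0015, 0, 0], "rotation": [0, 0, 0], "gripper": 1}
  ]
}}

```text
clock: 14.6
tool_pos: [0.4827, 0.1364, 0.0608]
eef_rot: [-3.136, -0.13, -0.01]
ft_force: [8.7, 1.6, -5.7]
grip_width: 0.0239
gripper_force: 40.0
```

{"op": "play_rows", "data": {
  "series": [
    {"delta_pos": [-0.0007, 0, 0], "rotation": [0, 0, 0], "gripper": 1},
    {"delta_pos": [-0.0015, 0, 0], "rotation": [0, 0, 0], "gripper": 1}
  ]
}}

```text
clock: 14.85
tool_pos: [0.4825, 0.1367, 0.0612]
eef_rot: [-3.136, -0.13, -0.014]
ft_force: [11.4, 2.1, -4.5]
grip_width: 0.0237
gripper_force: 40.0
```

```bash
python3 g.py -.07 -.020 .06
```

```text
[0.5501 0.1415 0.06  ] dp [0.0678 0.0008 0.0018] rot [-0.0005 -0.0014 -0.    ] deg 0.5
guardxy [-0.1378 -0.0191] z 0.0612 F [11.35  2.14 -4.49] gF [11.49  1.19] 14.85 [ 0.15  0.54 -0.59  2.05  0.47  0.68 -2.23]
```

{"op": "play_rows", "data": {
  "series": [
    {"delta_pos": [-0.001, 0, 0], "rotation": [0, 0, 0], "gripper": 1},
    {"delta_pos": [-0.001, 0, 0], "rotation": [0, 0, 0], "gripper": 1}
  ]
}}

```text
clock: 15.1
tool_pos: [0.4824, 0.1369, 0.0615]
eef_rot: [-3.135, -0.13, -0.016]
ft_force: [11.6, 3.0, -5.3]
grip_width: 0.0235
gripper_force: 40.0
```

{"op": "play_rows", "data": {
  "series": [
    {"delta_pos": [0.004, 0, 0], "rotation": [0, 0, 0], "gripper": 1},
    {"delta_pos": [0.01, 0, 0], "rotation": [0, 0, 0], "gripper": 1},
    {"delta_pos": [0.012, 0, 0], "rotation": [0, 0, 0], "gripper": 1},
    {"delta_pos": [0.012, 0, 0], "rotation": [0, 0, 0], "gripper": 1}
  ]
}}

```text
clock: 15.6
tool_pos: [0.4881, 0.136, 0.0594]
eef_rot: [3.139, 0.131, -0.002]
ft_force: [0.6, -0.8, -2.2]
grip_width: 0.0236
gripper_force: 40.0
```

```bash
python3 g.py -.130 -.047 .06
```

```text
[0.4926 0.1096 0.06  ] dp [ 0.0023  0.0267 -0.0006] rot [0.     0.0002 0.    ] deg 0.1
guardxy [-0.1323 -0.0203] z 0.0594 F [ 0.61 -0.8  -2.2 ] gF [ 0.54 -0.85] 15.6 [ 0.15  0.55 -0.58  2.03  0.47  0.7  -2.22]
```

{"op": "play_rows", "data": {
  "series": [
    {"delta_pos": [0, 0.01, 0], "rotation": [0, 0, 0], "gripper": 1},
    {"delta_pos": [0, 0.02, 0], "rotation": [0, 0, 0], "gripper": 1},
    {"delta_pos": [0, 0.027, 0], "rotation": [0, 0, 0], "gripper": 1},
    {"delta_pos": [0, 0.027, 0], "rotation": [0, 0, 0], "gripper": 1}
  ]
}}

```text
clock: 16.1
tool_pos: [0.491, 0.108, 0.0597]
eef_rot: [3.138, 0.128, -0.0]
ft_force: [0.8, -0.0, -0.6]
grip_width: 0.0236
gripper_force: 40.0
```

{"op": "play_rows", "data": {
  "series": [
    {"delta_pos": [-0.02, 0, 0], "rotation": [0, 0, 0], "gripper": 1},
    {"delta_pos": [-0.04, 0, 0], "rotation": [0, 0, 0], "gripper": 1},
    {"delta_pos": [-0.06, 0, 0], "rotation": [0, 0, 0], "gripper": 1},
    {"delta_pos": [-0.085, 0, 0], "rotation": [0, 0, 0], "gripper": 1},
    {"delta_pos": [-0.085, 0, 0], "rotation": [0, 0, 0], "gripper": 1}
  ]
}}

```text
clock: 16.73
tool_pos: [0.404, 0.1019, 0.0596]
eef_rot: [3.138, 0.133, -0.003]
ft_force: [0.5, -0.6, -2.6]
grip_width: 0.0238
gripper_force: 40.0
```

```bash
python3 g.py -.130 -.047 .06; python3 go.py .4583 -.211 .12 -.457
python3 - <<'E'
from h import *
cv2.imwrite("pics/z2.png",cv2.resize(arm.snapshot("top")[175:255,165:270,::-1],None,fx=6,fy=6,interpolation=cv2.INTER_CUBIC))
E
```

```text
[0.4926 0.1096 0.06  ] dp [ 0.0889 -0.0001 -0.0006] rot [0.0001 0.0003 0.0002] deg 0.2
guardxy [-0.2189 -0.0473] z 0.0596 F [ 0.51 -0.57 -2.64] gF [ 0.46 -0.61] 16.725 [ 0.22  0.43 -0.61  2.23  0.45  0.59 -2.21]
[ 0.4583 -0.211   0.12  ] dp [ 0.0275  0.3164 -0.0602] rot [0.0002 0.0003 0.0862] deg 31.0
[0.404  0.1019 0.0596] [ 3.138e+00  1.330e-01 -3.000e-03] F [ 0.51 -0.57 -2.64] 16.725 grip 0.023768343697015363 [ 0.22  0.43 -0.61  2.23  0.45  0.59 -2.21]
```

View pics/z2.png

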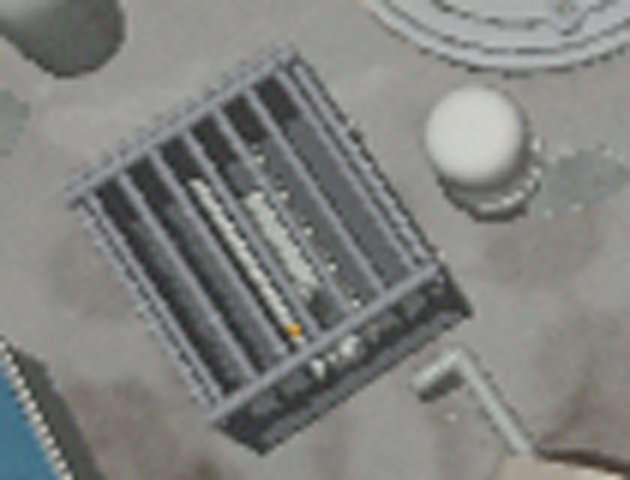

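The orange mark on the bolt moved about 12 px (≈38 mm) towards the mouth, now at crop (293,330), so the bolt is drawn. The toe is out at (440,375). Now I'll carry the hook back to the mat.

{"op": "play_rows", "data": {
  "series": [
    {"delta_pos": [0, 0, -0.06], "rotation": [0, 0, 0], "gripper": 1},
    {"delta_pos": [0, 0.02, -0.09], "rotation": [0, 0, 0], "gripper": 1},
    {"delta_pos": [0, 0.07, -0.09], "rotation": [0, 0, 0], "gripper": 1},
    {"delta_pos": [0, 0.12, -0.09], "rotation": [0, 0, 0.02], "gripper": 1},
    {"delta_pos": [0.005, 0.17, -0.09], "rotation": [0, 0, 0.045], "gripper": 1}
  ]
}}

```text
clock: 17.4
tool_pos: [0.4265, -0.0686, 0.1504]
eef_rot: [3.125, -0.32, 0.004]
ft_force: [2.1, 0.7, -2.1]
grip_width: 0.0238
gripper_force: 40.0
```

```bash
python3 go.py .4593 -.211 .12 -.457
```

```text
[ 0.4593 -0.211   0.12  ] dp [0.0609 0.1328 0.0306] rot [-0.0001 -0.0004  0.0403] deg 14.5
[ 0.4265 -0.0686  0.1504] [ 3.125 -0.32   0.004] F [ 2.06  0.73 -2.08] 17.4 grip 0.02382405142603098 [ 0.64  0.25 -0.61  2.15  0.2   0.79 -1.87]
```

{"op": "play_rows", "data": {
  "series": [
    {"delta_pos": [0.025, 0.05, 0.01], "rotation": [0, 0, 0.02], "gripper": 1},
    {"delta_pos": [0.05, 0.1, 0.02], "rotation": [0, 0, 0.04], "gripper": 1},
    {"delta_pos": [0.061, 0.133, 0.05], "rotation": [0, 0, 0.04], "gripper": 1},
    {"delta_pos": [0.061, 0.133, 0.09], "rotation": [0, 0, 0.04], "gripper": 1},
    {"delta_pos": [0.061, 0.133, 0.09], "rotation": [0, 0, 0.04], "gripper": 1}
  ]
}}

```text
clock: 18.02
tool_pos: [0.4569, -0.2087, 0.0572]
eef_rot: [-3.06, 0.702, 0.009]
ft_force: [-0.6, 0.7, -1.3]
grip_width: 0.024
gripper_force: 40.0
```

```bash
python3 go.py .4593 -.211 .0197 -.457
```

```text
[ 0.4593 -0.211   0.0197] dp [0.0034 0.0011 0.0375] rot [-0.0001  0.001   0.0009] deg 0.5
[ 0.4569 -0.2087  0.0572] [-3.06   0.702  0.009] F [-0.65  0.74 -1.31] 18.025 grip 0.024000962586644362 [ 0.71  0.51 -0.41  2.04  0.33  0.66 -1.93]
```

{"op": "play_rows", "data": {
  "series": [
    {"delta_pos": [0.003, 0.001, 0.015], "rotation": [0, 0, 0.001], "gripper": 1},
    {"delta_pos": [0.003, 0.001, 0.028], "rotation": [0, 0, 0.001], "gripper": 1},
    {"delta_pos": [0.003, 0.001, 0.034], "rotation": [0, 0, 0.001], "gripper": 1},
    {"delta_pos": [0.003, 0.001, 0.036], "rotation": [0, 0, 0.001], "gripper": 1}
  ]
}}

```text
clock: 18.52
tool_pos: [0.461, -0.2112, 0.0236]
eef_rot: [3.06, -0.711, -0.0]
ft_force: [0.6, -0.3, -1.7]
grip_width: 0.0237
gripper_force: 40.0
```

{"op": "play_rows", "data": {
  "series": [
    {"delta_pos": [0, 0, 0.001], "rotation": [0, 0, 0], "gripper": 1},
    {"delta_pos": [0, 0, 0.002], "rotation": [0, 0, 0], "gripper": 1}
  ]
}}

```text
clock: 18.77
tool_pos: [0.4613, -0.2116, 0.022]
eef_rot: [3.06, -0.711, 0.001]
ft_force: [-0.7, -0.3, -2.2]
grip_width: 0.0235
gripper_force: 40.0
```

{"op": "play_rows", "data": {
  "series": [
    {"delta_pos": [0, 0, 0.001], "rotation": [0, 0, 0], "gripper": 1},
    {"delta_pos": [0, 0, 0.002], "rotation": [0, 0, 0], "gripper": 1}
  ]
}}

```text
clock: 19.02
tool_pos: [0.4611, -0.2115, 0.0199]
eef_rot: [3.06, -0.711, 0.001]
ft_force: [-1.9, -0.0, 1.4]
grip_width: 0.0236
gripper_force: 40.0
```

{"op": "play_rows", "data": {
  "series": [
    {"delta_pos": [0, 0, 0.0005], "rotation": [0, 0, 0], "gripper": 1},
    {"delta_pos": [0, 0, 0.001], "rotation": [0, 0, 0], "gripper": 1}
  ]
}}

```text
clock: 19.27
tool_pos: [0.4611, -0.2115, 0.0196]
eef_rot: [3.059, -0.711, 0.0]
ft_force: [-4.2, 2.4, 16.2]
grip_width: 0.0239
gripper_force: 40.0
```

{"op": "play_rows", "data": {
  "series": [
    {"delta_pos": [0, 0, -0.0015], "rotation": [0, 0, 0], "gripper": 1},
    {"delta_pos": [0, 0, -0.0015], "rotation": [0, 0, 0], "gripper": -1},
    {"delta_pos": [0, 0, -0.0015], "rotation": [0, 0, 0], "gripper": -1},
    {"delta_pos": [0, 0, -0.0015], "rotation": [0, 0, 0], "gripper": -1},
    {"delta_pos": [0, 0, -0.0015], "rotation": [0, 0, 0], "gripper": -1}
  ]
}}

```text
clock: 19.9
tool_pos: [0.461, -0.2115, 0.0201]
eef_rot: [-3.06, 0.712, 0.0]
ft_force: [0.3, 0.3, 1.0]
grip_width: 0.0589
gripper_force: 0.0
```

{"op": "play_rows", "data": {
  "series": [
    {"delta_pos": [0, 0, 0], "rotation": [0, 0, 0], "gripper": -1},
    {"delta_pos": [0, 0, -0.03], "rotation": [0, 0, 0], "gripper": -1},
    {"delta_pos": [0, 0, -0.08], "rotation": [0, 0, 0], "gripper": -1},
    {"delta_pos": [-0.05, 0, -0.13], "rotation": [0, 0, 0], "gripper": -1},
    {"delta_pos": [-0.05, 0, -0.13], "rotation": [0, 0, 0], "gripper": -1}
  ]
}}

```text
clock: 20.52
tool_pos: [0.4155, -0.1892, 0.1526]
eef_rot: [3.058, -0.71, 0.004]
ft_force: [0.8, -0.0, -0.5]
grip_width: 0.0918
gripper_force: 0.0
```

Run:
```python
from h import *
ims={c:arm.snapshot(c) for c in cal}
m=mask("side","hook")
print(fit(HOOK,{"side":m},(.46,-.211,-.45)),m.sum(), arm.get_obs()["tool_pos"],arm.get_obs()["ft_force"])
for c in cal:
  for d in arm.spot_in(c,"spindle_a")[:3]: print(c,d["p"],(np.array(cal[c]["pose"])@np.r_[d["location"],1])[:3].round(3))
a=cv2.resize(ims["side"][100:250,240:440,::-1],None,fx=2,fy=2); b=cv2.resize(ims["top"][140:290,200:400,::-1],None,fx=2,fy=2)
cv2.imwrite("pics/end.png",np.hstack([a,b]))
```

```text
(array([ 0.45813154, -0.21520992, -0.47397273]), np.float64(0.19525590538978577)) 578.0 [ 0.41634572 -0.1899289   0.15019579] [0.57998096 0.33316785 0.47292708]
side 0.76 [0.679 0.071 0.099]
side 0.75 [ 0.556 -0.361  0.055]
top 0.86 [0.676 0.056 0.097]
top 0.73 [ 0.563 -0.372  0.1  ]
```

View pics/end.png

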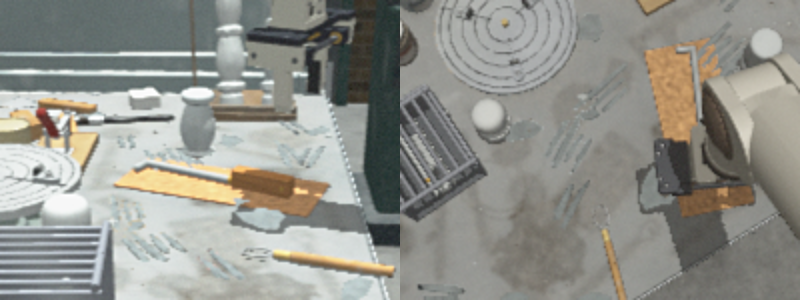

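The hook lies flat on the mat with its toe at (685,50) in the top half. The spindles haven't moved and the hand is clear. Handing in.

```bash
python3 -c "
from bench import arm
print(arm.job_done())"
```

```text
the job is handed in; nothing more can be done
None
```

I drew the bolt until it hit a rigid stop (about 12 N at the wrist), laid the hook rod back flat on its mat, released it with the spindles unmoved, and handed the job in at about 21 s of the 59 s; no verdict was shown.

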